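# Fill the rework kit nests

### The job

Pack the rework kit: put the small board, the large board, the flux syringe and the solder reel each into the nest made to its own shape and size, lying flat on the pocket floor inside the stops or rim (the reel standing on its flange). Set each one down rather than dropping it, and leave the multimeter and the white carton where they are.

Things in the scene. Friction and masses are not known exactly. Their poses are not given: they have to be found in the camera images.
- board_small: The smaller circuit board, blue, 40 (x) x 52 (y) x 11 mm with its parts, lying flat. Origin: centre of the underside; z up. Solid to the touch as a block from 1 to 11 mm above the origin: grasp it across the 40 mm width at mid-length. About 0.05 kg.
- board_large: The larger circuit board, green, 58 (x) x 85 (y) x 11 mm with its parts, lying flat. Origin: centre of the underside; z up. Solid to the touch as a block from 1 to 11 mm above the origin: grasp it across the 58 mm width at mid-length. About 0.04 kg.
- syringe: Off-white flux syringe lying on its side, 129 (x, its length) x 22 (y, at the finger flange) x 14 mm high. Origin: middle of its length, at the underside; the barrel, 16 mm wide (y), runs from 32 mm on the -x side to the nozzle tip at 64 mm on +x, the thin plunger fills the rest: grasp the barrel across y, 5 to 15 mm from the origin toward +x. About 0.03 kg.
- syringe_mid (a point): Point on the syringe's long axis at the middle of its length, 7 mm above syringe's origin as it lies at the start.
- reel: Reel of solder wire with blue flanges, standing on one flange: round, 64 to 70 mm across, 45 mm high to the touch, 0.5 kg. Origin: at the underside; the reel's axis (z) passes 3 mm from it toward -x and 2 mm toward +y (own axes). Grasp across the outside from any side, over its upper half.
- nest_small: Fixed low black nest with four white L-shaped corner stops round a pocket 54 (x) x 66 (y) mm. Made for the small board (its length along y). Origin: centre of the underside; the pocket floor is 4 mm above it, the stops reach 13 mm. The sides between the stops are open for fingers: gaps of 46 mm in the two long sides. (Room for the hand: the shelf rack behind the work begins at x = 0.76 m, from 0.23 m above the bench upward; the bench partly bears a thin flat mat.)
- nest_large: Like nest_small, with a pocket 72 (x) x 99 (y) mm, for the large board (its length along y). Origin: centre of the underside; pocket floor at 4 mm, stops to 13 mm; gaps of 63 mm between the stops in the two long sides.
- nest_long: Like the others, with a long narrow pocket 143 (x) x 36 (y) mm, for the syringe (its length along x). Origin: centre of the underside; pocket floor at 4 mm, stops to 13 mm; gaps of 83 mm between the stops in the two long sides.
- nest_round: Fixed round dish with a white rim, 84 mm inside diameter, rim 4 mm thick, on a 104 mm square black base, for the reel. Origin: centre of the underside; dish floor at 4 mm, rim at 13 mm.
- multimeter: Bystander: yellow and black multimeter lying on its back, 148 x 70 x 44 mm, loose, left of the work. Origin: centre of the underside.
- carton: Bystander: small white carton, 58 x 80 x 32 mm, loose, right of the work. Origin: centre of the underside.
Not all that is in view belongs to the job. Of the things that look like the syringe, take the one that is farthest to the robot's left at the start. Leave any red look-alike of the nest_round alone.

How it is judged:
By the outcome, as a careful person would: the job done as asked, in the order asked, and still so for the second after the job is handed in, with the robot touching nothing.
It also fails if it takes over 109 s, if anything falls off the work surface, if the arm or the gripper's body presses on something with over 40 N, if the wrist force passes 120 N, or if a joint passes its speed limit or range.

### The arm

A 7-joint arm with a two-finger parallel gripper is mounted at the origin on the work surface; the furniture and walls round the work are solid. World frame = base frame: x ahead of the robot, y to its left, z up, the work surface at z = 0. Lengths are in m, angles in rad, forces in N, time in s.
With the tool pointing down it reaches from about 0.4 to 0.9 m from the base axis. Payload 5.5 kg.
Tool frame: the origin (TCP) lies midway between the tips of the shut fingers; the grasp point (between the pads) lies 19 mm behind it; z points along the fingers, y is the line along which they close (so a half turn about z gives the same grasp; the last joint's range is limited). The gripper opens to 85 mm and grips with 20 to 120 N. Pads are 22 mm wide; open, the fingers measure 114 mm over their backs; the gripper's body (76 mm by 85 mm) begins 54 mm behind the grasp point. The pads swing forward as they close: fully open they stand 13 mm farther back than shut.
Start: joints at [1.456, 0.501, -0.427, 1.55, 0.221, 1.138, -0.21], TCP at [0.24, -0.604, 0.231] pointing down, gripper open.
Joint ranges: [-2.88, 2.88], [-0.31, 2.03], [-1.54, 1.56], [0.2, 2.42], [-1.41, 4.55], [0.19, 2.02], [-2.57, 2.57]. Speed limits (rad/s): [2.57, 2.57, 3.14, 3.14, 3.14, 3.14, 3.14].

### API

Orientations are given as a rotation vector (axis times angle).
In Python, from plant import * gives the robot as it stands. The module is installed in compiled form; this text tells all that it offers.
- The arm moves only by the tool play_rows, never from a script. Its argument "plan" is a list of rows, each a list of 7 numbers: the shift along the tool's x, y, z in m, then the turn, a rotation vector about the tool's x, y, z in rad, then the opening, from 0 (shut) to 1 (fully open). In form: [[x, y, z, ax, ay, az, grip], ...]. A call has exactly 8 rows; each row shifts and turns the commanded pose from where the row before left it, along the tool's axes as they then stand; what a row does not reach is not made up. A row lasts 1/10 s, in which the tool goes at most 50 mm and 8.59 degrees, less where a joint would pass 70% of its speed; a pose out of reach is approached as far as the arm can. A call is refused whole if a number of a shift passes 0.05 or a number of a turn 0.15, either way. A call with a gripper value outside its range is refused whole. The fingers move at their own pace and stop on an object; "grip_force" is the grip in N (left out, the last holds). Time passes only in rows, so rows that do not move let the fingers close, or fill a call up. It gives the time, the measured TCP pose, the force, the opening and the grip force at its end, in the units of the state.
- state(): the state, without advancing time (a new reading comes with each control period).
- capture(name): name is "scene" or "top"; returns a dict with "img" (420x560x3 uint8, red, green, blue), "depth" (420x560 float32, m along the optical axis (not along the pixel's ray), 0 where there is no reading), "fx", "fy", "cx", "cy" (pixels), "dist" ([k1, k2, p1, p2, k3] as OpenCV has them; the pictures are not rectified), "position" and "rotation" of the camera in the world. Camera axes: x right, y down, z forward; pixel columns grow to the right and rows downward; lengths in m; the calibration is good to about 2 mm. A picture is of the moment at which its call begins.
- hand_in(): hands the job in; it is judged then, once.
The state is a dict: "t": time; "joint_positions": joint angles; "qd": joint speeds; "effort": joint torques, N m; "tool_pos": TCP position; "tool_rot": TCP orientation; "force": force on the tool from outside, world axes, zero at the start; "wrist_torque": the same for the moment, N m; "width": finger opening in m; "grasp_force": force on a finger pad.
Only numpy, scipy, OpenCV 4.12 (cv2) and the standard library are available. Lean on these libraries where they do the work, as an engineer would, in place of code of your own. Each camera call takes 0.05 s, during which the arm holds its last target. There are 200 camera calls.

## Working session

There is one attempt and no reset: what is moved stays moved. The work goes in short steps, Python scripts to look and compute and a tool call to move; the robot and the scene stay as the last step left them, time stands still between calls to the robot, and variables do not carry over. Pictures are saved under pics/ and viewed, at most 14 in all, crops included, and the job is handed in when it is done.

Besides the shell and the picture viewer there is one more tool, called after "Emit:" as name([rows], argument=value, ...), one row to a line, values as JSON. play_rows: Moves the arm, as the interface text tells. Its arguments: {"type":"object","properties":{"plan":{"type":"array","items":{"type":"array","items":{"type":"number"}}},"grip_force":{"type":"number"}},"required":["plan"]}

```bash
mkdir -p pics && python3 - <<'E'
from plant import *
import cv2,pickle
s=state(); print({k:(v if not hasattr(v,'tolist') else v.tolist()) for k,v in s.items()})
for n in("scene","top"):
    c=capture(n); pickle.dump(c,open(n+".pkl","wb")); cv2.imwrite(f"pics/{n}0.png",c["img"][:,:,::-1])
    print(n,c["fx"],c["fy"],c["cx"],c["cy"],c["dist"],c["position"],c["rotation"])
E
```

```text
{'t': 0.0, 'joint_positions': [1.4561557774282634, 0.5018574674961543, -0.42675306554163084, 1.5514642073814016, 0.22078105050776672, 1.138301143257899, -0.21031171734916482], 'qd': [-0.0011130905188261931, -0.0001584849348241887, -0.000269260687234606, -0.0008013308353134771, 0.00023521806037809807, -0.0010644575544241628, -0.00042692787001609374], 'effort': [0.001108378783101216, -56.95183038711548, -5.815882533788681, -28.093775510787964, 0.010521487856749445, 0.011707389203365892, 8.341860109339905e-06], 'tool_pos': [0.23947686431154608, -0.6035188530051884, 0.23024403749252517], 'tool_rot': [-3.083772651553709, -0.5896258758052113, 0.0004821355422159368], 'force': [-0.8984957351688785, 0.7747984919640067, -0.09654038344973626], 'wrist_torque': [-0.03407999750703904, -0.038474172536925144, -0.07528951810358299], 'grasp_force': 0.0, 'width': 0.08506774020567608}
scene 453.51830506687315 453.51830506687315 275.1652224562604 203.52532602339323 [-0.0278072  0.         0.         0.         0.       ] [-0.19612048  0.83881601  1.02143274] [-0.83955765  2.54351567 -1.10522019]
top 443.23514618538826 443.23514618538826 276.5042858961367 211.3867816406163 [-0.08793382  0.          0.          0.          0.        ] [0.1959277  0.01238922 1.63811677] [-2.13031481  2.16256247 -0.19893156]
```

View pics/scene0.png

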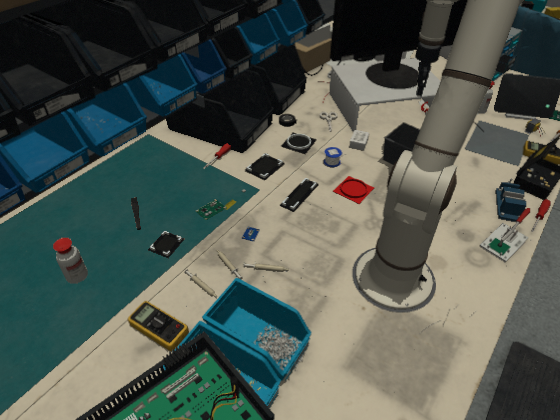

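View pics/top0.png

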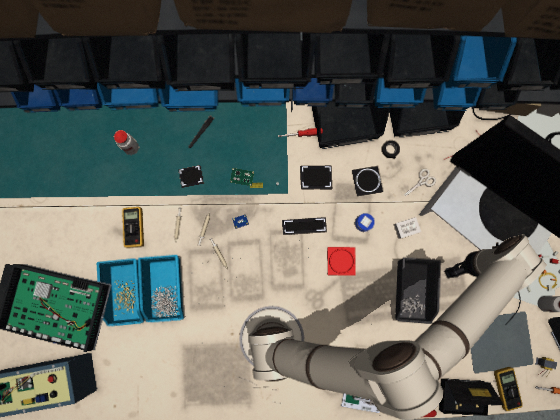

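The top picture (up = +x, left = +y) shows these things:
- **Nests:** small (191,175), large (316,177), round (367,180), long (304,226). The red decoy dish is at (341,261).
- **Items:** small board (240,221), large board (243,176), reel (365,222).
- **Syringe look-alikes:** (179,225), (204,228) and (220,257). I take the one at (179,225), which is farthest left.
- **Bystanders:** multimeter (133,227), carton (408,228).

A close crop will check these.

```bash
cat > h.py <<'E'
import numpy as np,cv2,pickle
from scipy.spatial.transform import Rotation as R
def load(n): return pickle.load(open(n+".pkl","rb"))
def K(c): return np.array([[c["fx"],0,c["cx"]],[0,c["fy"],c["cy"]],[0,0,1.]])
def rot(c):
    r=np.asarray(c["rotation"],float); return R.from_rotvec(r).as_matrix() if r.size==3 else r
def plane(c,uv,z):
    p=cv2.undistortPoints(np.asarray(uv,float).reshape(-1,1,2),K(c),np.asarray(c["dist"],float)).reshape(-1,2)
    d=np.c_[p,np.ones(len(p))]@rot(c).T; o=np.asarray(c["position"],float)
    return o+d*((z-o[2])/d[:,2])[:,None]
def pix(c,P):
    m=rot(c); o=np.asarray(c["position"],float)
    return cv2.projectPoints(np.asarray(P,float).reshape(-1,3),R.from_matrix(m.T).as_rotvec(),-m.T@o,K(c),np.asarray(c["dist"],float))[0].reshape(-1,2)
E
python3 - <<'E'
from h import *
c=load("top"); i=c["img"][150:285,160:430,::-1]
cv2.imwrite("pics/crop1.png",cv2.resize(i,None,fx=2.96,fy=2.96,interpolation=cv2.INTER_CUBIC))
s=load("scene"); i=s["img"][110:310,135:375,::-1]
cv2.imwrite("pics/crop2.png",cv2.resize(i,None,fx=3,fy=3,interpolation=cv2.INTER_CUBIC))
for n,p in dict(ns=(191,175),nl=(316,177),nr=(367,180),ng=(304,226),bs=(240,221),bl=(243,176),sy=(179,225),s2=(204,228),re=(365,222)).items(): print(n,plane(c,p,.01)[0].round(3), c["depth"][p[1],p[0]])
E
```

```text
ns [0.607 0.294 0.01 ] 1.6678141
nl [ 0.593 -0.178  0.01 ] 1.6853702
nr [ 0.579 -0.372  0.01 ] 1.683237
ng [ 0.407 -0.127  0.01 ] 1.6509353
bs [0.429 0.11  0.01 ] 1.6436759
bl [0.6   0.098 0.01 ] 1.6810677
sy [0.417 0.336 0.01 ] 1.645828
s2 [0.405 0.243 0.01 ] 1.6354293
re [ 0.419 -0.356  0.01 ] 1.6144694
```

View pics/crop1.png

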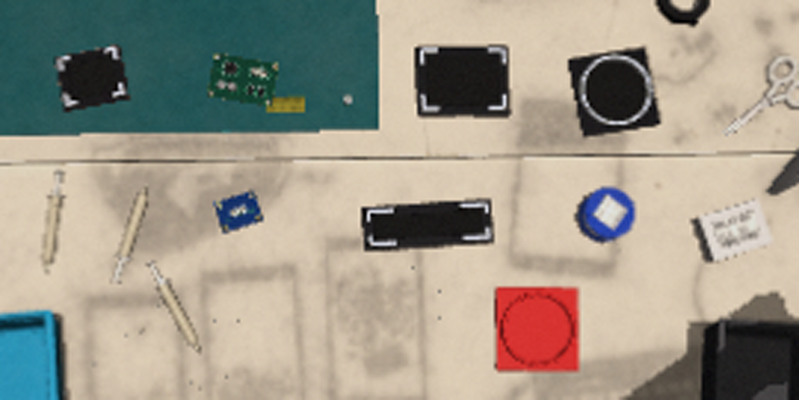

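View pics/crop2.png

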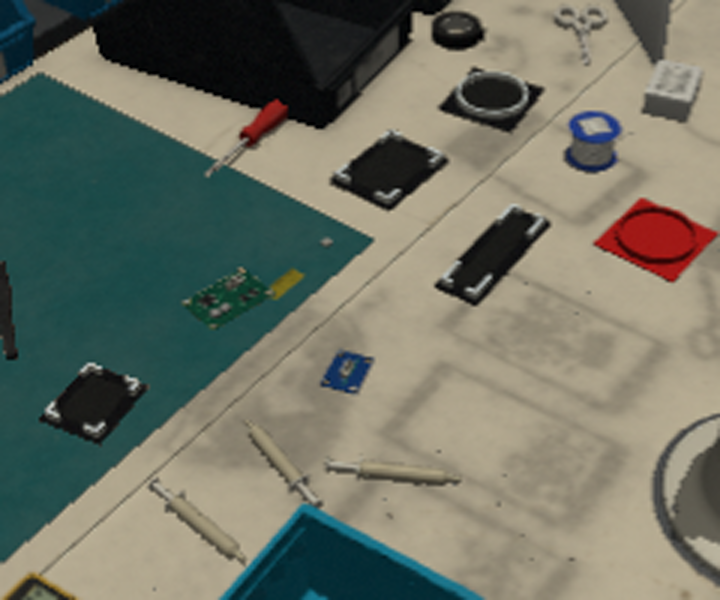

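The crops confirm the choices. Syringe candidates are at crop1 (52,220) (chosen: leftmost, nozzle toward the robot), (130,235) and (175,305). The red dish (537,330) is the decoy, and the white-rimmed dish (616,90) is the round nest. Next I measure poses by masks in both views.

```bash
cat > meas.py <<'E'
from h import *
def poly(c,P):
    m=np.zeros(c["img"].shape[:2],np.uint8); cv2.fillPoly(m,[np.int32(np.round(pix(c,P)))],1); return m
G=dict(ns=(.607,.294),nl=(.593,-.178),nr=(.579,-.372),ng=(.407,-.127),bs=(.429,.110),bl=(.600,.098),sy=(.417,.336),re=(.419,-.356))
H=dict(ns=.06,nl=.08,nr=.08,ng=.1,bs=.05,bl=.07,sy=.085,re=.06)
def mask(n,c):
    hsv=cv2.cvtColor(c["img"],cv2.COLOR_RGB2HSV); h,s,v=[hsv[...,k].astype(int) for k in range(3)]
    if n[0]=="n": return v<62
    if n in("bs","re"): return (h>100)&(h<130)&(s>130)
    if n=="bl": return ((h>50)&(h<82)&(s>90))
    if n=="sy": return 0
def run(c,n,z):
    x,y=G[n]; w=H[n]
    roi=poly(c,[(x-w,y-w,z),(x+w,y-w,z),(x+w,y+w,z),(x-w,y+w,z)])
    m=(mask(n,c)&(roi>0)).astype(np.uint8)
    m=cv2.morphologyEx(m,cv2.MORPH_CLOSE,np.ones((3,3)))
    cs,_=cv2.findContours(m,cv2.RETR_EXTERNAL,cv2.CHAIN_APPROX_NONE)
    k=max(cs,key=cv2.contourArea)
    p=plane(c,k.reshape(-1,2),z)[:,:2]
    (cx,cy),(a,b),t=cv2.minAreaRect((p*1000).astype(np.float32))
    L=t if a>b else t+90
    return round(cx,1),round(cy,1),"size",round(max(a,b),1),round(min(a,b),1),"long-axis deg",round((L+90)%180-90,1)
if __name__=="__main__":
    for n,z in dict(ns=.004,nl=.004,nr=.004,ng=.004,bs=.004,bl=.004,re=.045).items():
        for v in("top","scene"): print(n,v,*run(load(v),n,z))
    # syringe: depth-free threshold against local bench colour
    for v in("top","scene"):
        c=load(v); x,y=G["sy"]; uv=pix(c,[(x+a,y+b,.007) for a in np.arange(-.075,.08,.015) for b in (0,)])
        hsv=cv2.cvtColor(c["img"],cv2.COLOR_RGB2HSV)
        print(v,uv[0].round(),uv[-1].round(),[hsv[int(q),int(p)].tolist() for p,q in uv])
E
python3 meas.py
python3 - <<'E'
from h import *
a=load("top"); b=load("scene")
t=cv2.resize(a["img"][197:257,155:235,::-1],None,fx=5,fy=5,interpolation=cv2.INTER_NEAREST)
s=cv2.resize(b["img"][265:301,180:220,::-1],None,fx=9,fy=9,interpolation=cv2.INTER_NEAREST)
o=np.zeros((330,770,3),np.uint8); o[:300,:400]=t; o[:324,405:765]=s; cv2.imwrite("pics/syr.png",o)
E
```

```text
ns top 604.1 297.2 size 85.2 72.2 long-axis deg -79.2
ns scene 600.5 298.9 size 86.7 74.7 long-axis deg -78.8
nl top 594.8 -176.4 size 117.5 85.9 long-axis deg 89.4
nl scene 590.9 -172.7 size 120.4 90.8 long-axis deg 89.4
nr top 578.1 -372.5 size 101.8 101.6 long-axis deg 8.1
nr scene 574.9 -366.9 size 103.7 101.3 long-axis deg -80.9
ng top 410.1 -126.8 size 161.8 53.0 long-axis deg -86.8
ng scene 404.8 -123.2 size 164.1 54.2 long-axis deg -88.2
bs top 429.8 110.4 size 49.3 35.7 long-axis deg -72.1
bs scene 425.6 115.7 size 50.0 36.3 long-axis deg -72.1
bl top 599.6 103.6 size 84.7 57.3 long-axis deg 79.1
bl scene 593.5 101.5 size 96.7 56.9 long-axis deg 79.8
re top 413.9 -346.3 size 63.7 59.1 long-axis deg 89.1
re scene 412.9 -344.4 size 56.9 54.9 long-axis deg -25.8
top [179. 245.] [180. 205.] [[18, 45, 220], [17, 45, 222], [18, 50, 183], [17, 54, 175], [18, 49, 186], [18, 60, 154], [18, 65, 156], [19, 61, 187], [17, 24, 194], [18, 28, 204], [19, 45, 188]]
scene [223. 294.] [183. 268.] [[96, 210, 125], [22, 49, 177], [21, 48, 174], [21, 50, 174], [22, 49, 173], [21, 51, 175], [22, 56, 146], [23, 58, 124], [23, 38, 134], [22, 31, 91], [21, 50, 175]]
```

View pics/syr.png

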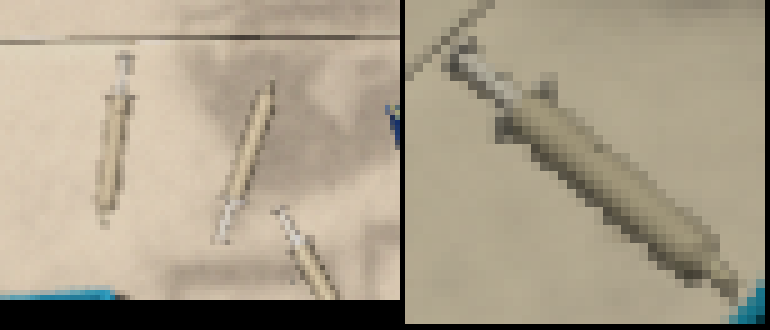

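```bash
cat > nav.py <<'E'
import sys
from plant import *
from h import *
def nav(x=None,y=None,z=None,a=None):
    """tool-frame shift to reach x,y,z, levelling turn and turn about z so that the tool y line lies at a deg"""
    s=state(); m=R.from_rotvec(s["tool_rot"]).as_matrix(); p=np.array(s["tool_pos"])
    T=np.array([p[i] if v is None else v for i,v in enumerate((x,y,z))])
    cur=np.degrees(np.arctan2(m[1,1],m[0,1]))
    print("t",round(s["t"],2),"pos",p.round(4),"yline",cur.round(1),"tz",m[:,2].round(3),"F",np.round(s["force"],1),"w",round(s["width"],4),"gf",round(s["grasp_force"],1))
    print("q",np.round(s["joint_positions"],2))
    print("shift(tool, mm)",(m.T@(T-p)*1000).round(1))
    if a is not None:
        d=(a-cur+90)%180-90; print("turn z: %.3f rad (other way %.3f)"%(-np.radians(d),-np.radians(d-180*np.sign(d))))
    l=np.cross(m[:,2],[0,0,-1]); print("level turn tool",(m.T@l).round(4))
v=[None if q=="-" else float(q) for q in sys.argv[1:]]
if __name__=="__main__": nav(*v)
E
python3 nav.py .4277 .113 .12 17.9
python3 - <<'E'
from h import *
for v,pl,nz in(("top",(179.3,207.1),(175.4,241.3)),("scene",(185.1,269.5),(216.4,297.1))):
    P=plane(load(v),[pl,nz],.007)[:,:2]; d=P[1]-P[0]; print(v,P.round(4).tolist(),"mid",P.mean(0).round(4),"len",np.hypot(*d).round(4),"deg",np.degrees(np.arctan2(d[1],d[0])).round(1))
E
```

```text
t 0.1 pos [ 0.2395 -0.6036  0.2304] yline -68.3 tz [-0.001  0.002 -1.   ] F [-0.3  0.5 -0. ] w 0.0856 gf 0.0
q [ 1.46  0.5  -0.43  1.55  0.22  1.14 -0.21]
shift(tool, mm) [ 439.3 -596.4  111.4]
turn z: -1.505 rad (other way 1.636)
level turn tool [-0.0017 -0.0001 -0.    ]
top [[0.4848, 0.3369], [0.3568, 0.349]] mid [0.4208 0.343 ] len 0.1285 deg 174.6
scene [[0.4839, 0.3364], [0.3502, 0.3536]] mid [0.4171 0.345 ] len 0.1349 deg 172.6
```

Emit:
play_rows([
  [0.044,-0.0095,0,0,0,0,1],
  [0.044,-0.0095,0,0,0,0,1],
  [0.044,-0.0095,0,0,0,0,1],
  [0.044,-0.0095,0,0,0,0,1],
  [0.0202,-0.043,0,0,0,0,1],
  [0.0202,-0.043,0,0,0,0,1],
  [0.0202,-0.043,0,0,0,0,1],
  [0.0202,-0.043,0,0,0,0,1],
], grip_force=40)

```text
t: 0.9
tool_pos: [0.4007, -0.312, 0.2309]
tool_rot: [-3.085, -0.59, 0.001]
force: [1.6, -0.2, 0.5]
width: 0.0857
grasp_force: 0.0
```

```bash
python3 nav.py .4277 .113 .12 17.9
```

```text
t 0.9 pos [ 0.4007 -0.312   0.2309] yline -68.3 tz [-0.     0.001 -1.   ] F [ 1.6 -0.2  0.5] w 0.0857 gf 0.0
q [ 1.1   0.26 -0.57  1.9   0.16  1.03 -0.73]
shift(tool, mm) [ 181.9 -385.   111.1]
turn z: -1.505 rad (other way 1.636)
level turn tool [-0.0007  0.0003 -0.    ]
```

Emit:
play_rows([
  [0.0202,-0.0428,0.005,0,0,0,1],
  [0.0202,-0.0428,0.005,0,0,0,1],
  [0.0202,-0.0428,0.005,0,0,0,1],
  [0.0202,-0.0428,0.005,0,0,0,1],
  [0.0202,-0.0428,0.005,0,0,0,1],
  [0.0202,-0.0428,0.005,0,0,0,1],
  [0.0202,-0.0428,0.005,0,0,0,1],
  [0.0202,-0.0428,0.005,0,0,0,1],
])

```text
t: 1.7
tool_pos: [0.4246, 0.0652, 0.1912]
tool_rot: [3.085, 0.589, 0.001]
force: [1.3, 0.2, 0.4]
width: 0.0856
grasp_force: 0.0
```

Emit:
play_rows([
  [0.0202,-0.0428,0.006,0,0,0,1],
  [0,0,0.005,0,0,-0.14,1],
  [0,0,0.005,0,0,-0.14,1],
  [0,0,0.005,0,0,-0.14,1],
  [0,0,0.005,0,0,-0.14,1],
  [0,0,0.005,0,0,-0.14,1],
  [0,0,0.005,0,0,-0.14,1],
  [0,0,0.005,0,0,-0.14,1],
])

```text
t: 2.5
tool_pos: [0.4277, 0.1107, 0.1499]
tool_rot: [-2.439, -1.98, 0.001]
force: [0.2, 0.7, -0.9]
width: 0.0856
grasp_force: 0.0
```

```bash
python3 nav.py .4277 .113 .05 17.9
```

```text
t 2.5 pos [0.4277 0.1107 0.1499] yline -11.9 tz [-0. -0. -1.] F [ 0.2  0.7 -0.9] w 0.0856 gf 0.0
q [ 0.57  0.38 -1.02  2.11  0.42  0.87 -0.91]
shift(tool, mm) [ 2.2 -0.4 99.9]
turn z: -0.520 rad (other way 2.622)
level turn tool [-0.0003  0.0002 -0.    ]
```

Emit:
play_rows([
  [0.0022,0,0.015,0,0,-0.13,1],
  [0,0,0.015,0,0,-0.13,1],
  [0,0,0.015,0,0,-0.13,1],
  [0,0,0.015,0,0,-0.13,1],
  [0,0,0.02,0,0,0,1],
  [0,0,0.02,0,0,0,1],
  [0,0,0,0,0,0,1],
  [0,0,0,0,0,0,1],
])

```text
t: 3.3
tool_pos: [0.428, 0.1132, 0.0503]
tool_rot: [-1.854, -2.535, 0.001]
force: [-0.2, -0.1, 0.4]
width: 0.0855
grasp_force: 0.0
```

```bash
python3 nav.py .4277 .113 .003 17.9 && python3 - <<'E'
from plant import *
from h import *
o=np.zeros((400,780,3),np.uint8)
for k,n in enumerate(("scene","top")):
    c=capture(n); pickle.dump(c,open(n+"1.pkl","wb")); u,v=pix(c,[(.4277,.113,.03)])[0].round().astype(int); print(n,u,v)
    i=c["img"][v-32:v+32,u-32:u+32,::-1]; o[:384,k*390:k*390+384]=cv2.resize(i,None,fx=6,fy=6,interpolation=cv2.INTER_CUBIC)
cv2.imwrite("pics/g1.png",o)
E
```

```text
t 3.3 pos [0.428  0.1132 0.0503] yline 17.6 tz [-0.001  0.    -1.   ] F [-0.2 -0.1  0.4] w 0.0855 gf 0.0
q [ 0.46  0.6  -0.94  2.17  0.75  0.74 -0.68]
shift(tool, mm) [-0.2 -0.3 47.3]
turn z: -0.005 rad (other way 3.137)
level turn tool [-0.001  -0.0004 -0.    ]
scene 250 227
top 239 221
```

View pics/g1.png

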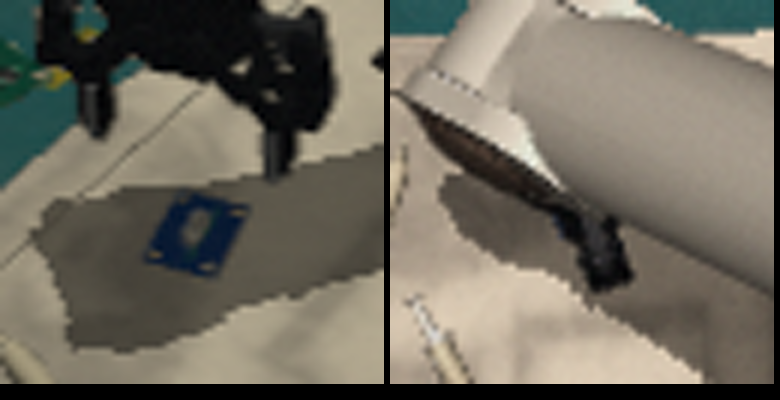

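The scene crop shows the open fingers straddling the small board, with tips at about (234,217) and (264,225). They line up with its 40 mm width and the yaw is right. Next I compare that with the predicted tip midpoint, then descend.

```bash
python3 - <<'E'
from h import *
c=load("scene"); a=np.radians(17.6); d=np.array([np.cos(a),np.sin(a),0])*.0495
for z in(.063,.058): print(pix(c,[(.428,.1132,z)]).round(1),pix(c,[np.array([.428,.1132,z])+s*d for s in(1,-1)]).round(1).tolist())
E
```

```text
[[249.2 219.2]] [[233.9, 215.3], [264.9, 223.0]]
[[249.3 220.3]] [[234.0, 216.5], [264.9, 224.2]]
```

Emit:
play_rows([
  [0,0,0.01,0,0,0,1],
  [0,0,0.01,0,0,0,1],
  [0,0,0.01,0,0,0,1],
  [0,0,0.0095,0,0,0,1],
  [0,0,0.0078,0,0,0,1],
  [0,0,0,0,0,0,1],
  [0,0,0,0,0,0,0.3],
  [0,0,0,0,0,0,0.3],
])

```text
t: 4.2
tool_pos: [0.4286, 0.1133, 0.0032]
tool_rot: [1.855, 2.535, 0.001]
force: [-0.0, -0.1, 0.9]
width: 0.059
grasp_force: 0.0
```

Emit:
play_rows([
  [0,0,0,0,0,0,0.2],
  [0,0,0,0,0,0,0.1],
  [0,0,0,0,0,0,0],
  [0,0,0,0,0,0,0],
  [0,0,0,0,0,0,0],
  [0,0,0,0,0,0,0],
  [0,0,0,0,0,0,0],
  [0,0,0,0,0,0,0],
])

```text
t: 5.0
tool_pos: [0.4287, 0.1131, 0.0036]
tool_rot: [1.855, 2.534, 0.001]
force: [-1.1, -0.1, 4.6]
width: 0.0384
grasp_force: 39.6
```

```bash
python3 nav.py .6023 .298 .1 10.9
```

```text
t 5.0 pos [0.4287 0.1131 0.0036] yline 17.6 tz [ 0.001 -0.    -1.   ] F [-1.1 -0.1  4.6] w 0.0384 gf 39.6
q [ 0.38  0.68 -0.83  2.18  0.86  0.66 -0.77]
shift(tool, mm) [123.8 221.4 -96.2]
turn z: 0.117 rad (other way -3.025)
level turn tool [ 0.0009  0.0005 -0.    ]
```

Emit:
play_rows([
  [0,0,-0.01,0,0,0,0],
  [0,0,-0.03,0,0,0,0],
  [0.018,0.032,-0.03,0,0,0,0],
  [0.021,0.0375,0,0,0,0,0],
  [0.021,0.0375,0,0,0,0,0],
  [0.021,0.0375,0,0,0,0,0],
  [0.021,0.0375,0,0,0,0,0],
  [0.021,0.0375,0,0,0,0,0],
])

```text
t: 5.8
tool_pos: [0.6015, 0.2976, 0.0738]
tool_rot: [-1.856, -2.534, -0.0]
force: [0.1, -0.5, 0.4]
width: 0.0383
grasp_force: 40.6
```

```bash
python3 nav.py .6023 .298 .03 10.9
```

```text
t 5.8 pos [0.6015 0.2976 0.0738] yline 17.6 tz [-0.  0. -1.] F [ 0.1 -0.5  0.4] w 0.0383 gf 40.6
q [ 0.07  0.86 -0.87  1.59  0.74  1.05 -0.71]
shift(tool, mm) [ 0.1  0.9 43.8]
turn z: 0.116 rad (other way -3.025)
level turn tool [ 0.     -0.0004 -0.    ]
```

Emit:
play_rows([
  [0,0.001,0,0,0,0.116,0],
  [0,0,0.014,0,0,0,0],
  [0,0,0.015,0,0,0,0],
  [0,0,0.015,0,0,0,0],
  [0,0,0,0,0,0,0],
  [0,0,0,0,0,0,0],
  [0,0,0,0,0,0,0],
  [0,0,0,0,0,0,0],
])

```text
t: 6.6
tool_pos: [0.6018, 0.2971, 0.0298]
tool_rot: [1.999, 2.423, 0.002]
force: [-0.9, -0.4, 0.2]
width: 0.0385
grasp_force: 40.6
```

```bash
cat > look.py <<'E'
import sys
from plant import *
from h import *
x,y,z=map(float,sys.argv[1:4]); name=sys.argv[4]; r=int(sys.argv[5]) if len(sys.argv)>5 else 32
o=np.zeros((400,780,3),np.uint8)
for k,n in enumerate(("scene","top")):
    c=capture(n); pickle.dump(c,open(n+"_"+name+".pkl","wb")); u,v=pix(c,[(x,y,z)])[0].round().astype(int); print(n,"crop origin",u-r,v-r,"scale",384/2/r)
    o[:384,k*390:k*390+384]=cv2.resize(c["img"][v-r:v+r,u-r:u+r,::-1],(384,384),interpolation=cv2.INTER_CUBIC)
cv2.imwrite(f"pics/{name}.png",o)
E
python3 nav.py .6023 .298 .0085 10.9; python3 look.py .602 .298 .02 p1 26
```

```text
t 6.6 pos [0.6018 0.2971 0.0298] yline 10.9 tz [ 0.001  0.001 -1.   ] F [-0.9 -0.4  0.2] w 0.0385 gf 40.6
q [ 0.04  0.9  -0.81  1.61  0.76  0.98 -0.84]
shift(tool, mm) [ 0.8  0.6 21.3]
turn z: 0.001 rad (other way -3.141)
level turn tool [ 0.0012 -0.0004  0.    ]
scene crop origin 139 214 scale 7.384615384615385
top crop origin 164 150 scale 7.384615384615385
```

View pics/p1.png

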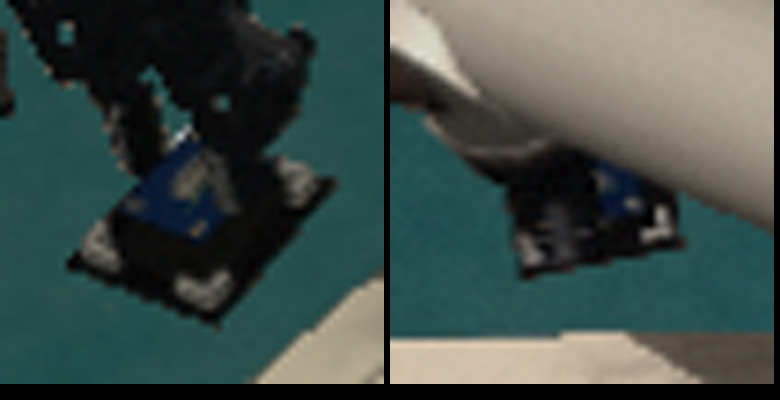

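The scene crop shows the small board held over the nest; its near-end corners are at crop (125,208) and (203,242). The nest corners are at (70,265), (215,325) and (335,185). I check the offset from the near-end corners.

```bash
python3 - <<'E'
from h import *
c=load("scene_p1"); k=384/52
f=lambda p,z: plane(c,[(p[0]/k+139-.5,p[1]/k+214-.5)],z)[0,:2]
a=np.radians(100.9); L=np.array([np.cos(a),np.sin(a)]) # length axis
for z in(.028,.031):
    A,B=f((125,208),z),f((203,242),z); m=(A+B)/2; print("z",z,A.round(4),B.round(4),"centre",(m-L*.026).round(4))
N=[f(p,.004) for p in((70,265),(215,325),(335,185))]; print("nest centre",((N[0]+N[2])/2).round(4))
E
```

```text
z 0.028 [0.6133 0.3245] [0.5752 0.3185] centre [0.5991 0.296 ]
z 0.031 [0.6108 0.3261] [0.5728 0.3201] centre [0.5967 0.2976]
nest centre [0.6004 0.2991]
```

Emit:
play_rows([
  [0.001,0.0024,0.006,0,0,0,0],
  [0,0,0.006,0,0,0,0],
  [0,0,0.004,0,0,0,0],
  [0,0,0.002,0,0,0,0],
  [0,0,0.001,0,0,0,0],
  [0,0,0.0007,0,0,0,0],
  [0,0,0,0,0,0,0],
  [0,0,0,0,0,0,0],
])

```text
t: 7.5
tool_pos: [0.6037, 0.2985, 0.0096]
tool_rot: [1.999, 2.423, 0.001]
force: [-0.5, -1.2, 2.4]
width: 0.0384
grasp_force: 40.8
```

Emit:
play_rows([
  [0,0,0.0005,0,0,0,0],
  [0,0,0.0005,0,0,0,0],
  [0,0,0,0,0,0,0],
  [0,0,0,0,0,0,0],
  [0,0,0,0,0,0,0],
  [0,0,0,0,0,0,0],
  [0,0,0,0,0,0,0],
  [0,0,0,0,0,0,0],
])

```text
t: 8.3
tool_pos: [0.6037, 0.2985, 0.0096]
tool_rot: [1.999, 2.423, 0.0]
force: [-2.8, -2.4, 7.5]
width: 0.0385
grasp_force: 41.5
```

Emit:
play_rows([
  [0,0,-0.0005,0,0,0,0.4],
  [0,0,0,0,0,0,0.5],
  [0,0,0,0,0,0,0.6],
  [0,0,0,0,0,0,0.7],
  [0,0,-0.01,0,0,0,0.8],
  [0,0,-0.02,0,0,0,0.9],
  [0,0,-0.04,0,0,0,1],
  [0,0,-0.04,0,0,0,1],
])

```text
t: 9.1
tool_pos: [0.6032, 0.2986, 0.1211]
tool_rot: [-1.999, -2.423, -0.0]
force: [1.4, -0.9, 0.4]
width: 0.0851
grasp_force: 0.0
```

```bash
python3 nav.py .5976 .1054 .05 -10.7; python3 look.py .602 .298 .01 p2 26
```

```text
t 9.1 pos [0.6032 0.2986 0.1211] yline 11.0 tz [-0.  0. -1.] F [ 1.4 -0.9  0.4] w 0.0851 gf 0.0
q [ 0.08  0.8  -0.89  1.56  0.67  1.11 -0.78]
shift(tool, mm) [-188.6  -42.3   71.1]
turn z: 0.378 rad (other way -2.763)
level turn tool [-0.0003 -0.0005  0.    ]
scene crop origin 140 216 scale 7.384615384615385
top crop origin 164 150 scale 7.384615384615385
```

View pics/p2.png

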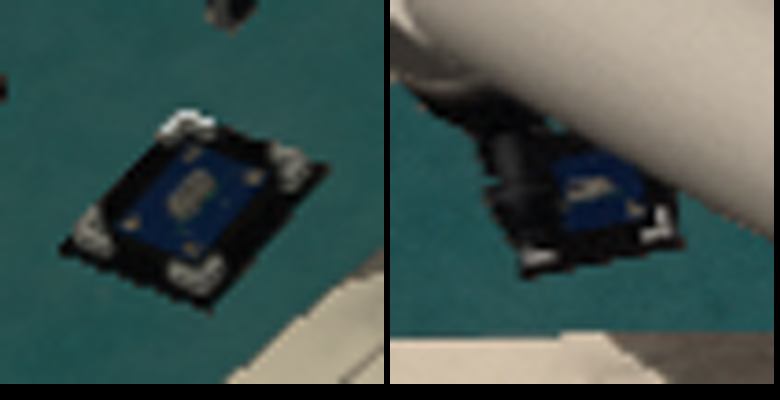

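The small board lies flat inside the four stops (scene crop centre (190,200)). Next is the large board.

Emit:
play_rows([
  [-0.0377,-0.0085,0,0,0,0,1],
  [-0.0377,-0.0085,0,0,0,0,1],
  [-0.0377,-0.0085,0.009,0,0,0,1],
  [-0.0377,-0.0085,0.01,0,0,0,1],
  [-0.0377,-0.0083,0.01,0,0,0,1],
  [0,0,0.014,0,0,0.126,1],
  [0,0,0.014,0,0,0.126,1],
  [0,0,0.014,0,0,0.126,1],
])

```text
t: 10.0
tool_pos: [0.5987, 0.1047, 0.0489]
tool_rot: [2.425, 1.996, 0.003]
force: [0.4, 0.5, -0.0]
width: 0.0853
grasp_force: 0.0
```

```bash
python3 nav.py .5976 .1054 .002 -10.7;  python3 look.py .5976 .1054 .02 p3 32
```

```text
t 10.0 pos [0.5987 0.1047 0.0489] yline -11.1 tz [ 0.002  0.    -1.   ] F [ 0.4  0.5 -0. ] w 0.0853 gf 0.0
q [ 0.34  0.76 -0.77  1.77  0.67  0.88 -0.93]
shift(tool, mm) [ 0.4 -1.3 46.9]
turn z: -0.007 rad (other way 3.135)
level turn tool [ 0.0019 -0.0007  0.    ]
scene crop origin 178 173 scale 6.0
top crop origin 209 144 scale 6.0
```

View pics/p3.png

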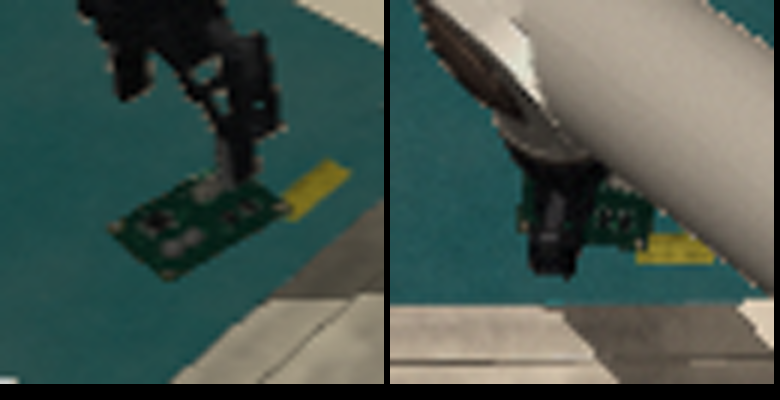

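The fingers straddle the large board, which spans crop (110,225) to (290,205). The yellow strip is a flat label beside it. I descend and grip.

Emit:
play_rows([
  [0,-0.0012,0.01,0,0,0,1],
  [0,0,0.01,0,0,0,1],
  [0,0,0.01,0,0,0,1],
  [0,0,0.01,0,0,0,1],
  [0,0,0.0065,0,0,0,1],
  [0,0,0,0,0,0,1],
  [0,0,0,0,0,0,0.6],
  [0,0,0,0,0,0,0.5],
])

```text
t: 10.9
tool_pos: [0.597, 0.1057, 0.0017]
tool_rot: [2.419, 2.004, 0.001]
force: [0.6, -1.0, 0.2]
width: 0.0591
grasp_force: 0.1
```

Emit:
play_rows([
  [0,0,0,0,0,0,0.4],
  [0,0,0,0,0,0,0.3],
  [0,0,0,0,0,0,0],
  [0,0,0,0,0,0,0],
  [0,0,0,0,0,0,0],
  [0,0,0,0,0,0,0],
  [0,0,-0.01,0,0,0,0],
  [0,0,-0.03,0,0,0,0],
])

```text
t: 11.7
tool_pos: [0.5941, 0.1045, 0.0394]
tool_rot: [-2.417, -2.003, 0.008]
force: [-0.3, 0.3, -0.7]
width: 0.0565
grasp_force: 42.7
```

```bash
python3 nav.py .593 -.1745 .08 -0.6
```

```text
t 11.7 pos [0.5941 0.1045 0.0394] yline -10.7 tz [-0.006 -0.001 -1.   ] F [-0.3  0.3 -0.7] w 0.0565 gf 42.7
q [ 0.33  0.77 -0.76  1.78  0.68  0.87 -0.93]
shift(tool, mm) [-274.4   50.5  -40.3]
turn z: -0.176 rad (other way 2.965)
level turn tool [-0.0053  0.0021  0.    ]
```

Emit:
play_rows([
  [0,0,-0.03,0,0,0,0],
  [-0.03,0.0055,-0.01,0,0,0,0],
  [-0.0408,0.0075,0,0,0,0,0],
  [-0.0408,0.0075,0,0,0,0,0],
  [-0.0408,0.0075,0,0,0,0,0],
  [-0.0408,0.0075,0,0,0,0,0],
  [-0.0408,0.0075,0,0,0,0,0],
  [-0.0408,0.0075,0,0,0,0,0],
])

```text
t: 12.5
tool_pos: [0.5948, -0.1759, 0.0817]
tool_rot: [2.419, 2.004, -0.0]
force: [-0.8, -0.2, 0.5]
width: 0.0564
grasp_force: 42.7
```

```bash
python3 nav.py .593 -.1745 .03 -0.6
```

```text
t 12.5 pos [ 0.5948 -0.1759  0.0817] yline -10.7 tz [ 0. -0. -1.] F [-0.8 -0.2  0.5] w 0.0564 gf 42.7
q [ 0.81  0.74 -0.79  1.73  0.63  0.95 -0.43]
shift(tool, mm) [ 1.1 -2.  51.7]
turn z: -0.177 rad (other way 2.965)
level turn tool [ 0.0001  0.0002 -0.    ]
```

Emit:
play_rows([
  [0.001,-0.002,0,0,0,-0.09,0],
  [0,0,0.012,0,0,-0.087,0],
  [0,0,0.02,0,0,0,0],
  [0,0,0.018,0,0,0,0],
  [0,0,0,0,0,0,0],
  [0,0,0,0,0,0,0],
  [0,0,0,0,0,0,0],
  [0,0,0,0,0,0,0],
])

```text
t: 13.3
tool_pos: [0.5942, -0.1724, 0.0321]
tool_rot: [2.231, 2.21, 0.001]
force: [0.2, -0.2, 0.2]
width: 0.056
grasp_force: 42.7
```

```bash
python3 nav.py .593 -.1745 .006 -0.6; python3 look.py .593 -.1745 .01 p4 32
```

```text
t 13.3 pos [ 0.5942 -0.1724  0.0321] yline -0.6 tz [ 0.001 -0.    -1.   ] F [ 0.2 -0.2  0.2] w 0.056 gf 42.7
q [ 0.8   0.81 -0.78  1.75  0.72  0.89 -0.32]
shift(tool, mm) [-2.1 -1.2 26.1]
turn z: 0.001 rad (other way -3.141)
level turn tool [ 0.0014  0.0004 -0.    ]
scene crop origin 232 133 scale 6.0
top crop origin 283 145 scale 6.0
```

View pics/p4.png

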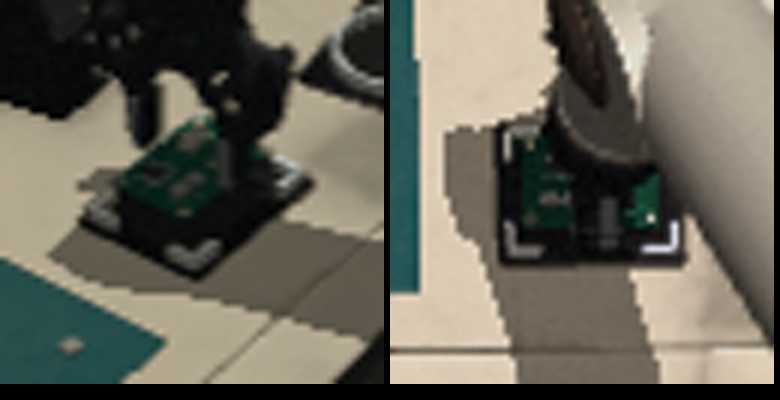

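The top crop shows the board about 4 mm too far toward +y after parallax correction (board centre (590,183), nest centre (592,193)). I correct that and lower.

Emit:
play_rows([
  [-0.0037,-0.0005,0.008,0,0,0,0],
  [0,0,0.008,0,0,0,0],
  [0,0,0.006,0,0,0,0],
  [0,0,0.003,0,0,0,0],
  [0,0,0.001,0,0,0,0],
  [0,0,0,0,0,0,0],
  [0,0,0,0,0,0,0],
  [0,0,0,0,0,0,0],
])

```text
t: 14.2
tool_pos: [0.592, -0.1765, 0.0064]
tool_rot: [-2.232, -2.21, 0.004]
force: [-7.2, -0.2, 13.0]
width: 0.0566
grasp_force: 44.2
```

```bash
python3 nav.py .593 -.1745 .006 -0.6 && python3 - <<'E'
from plant import *
from h import *
for v in("top","scene"):
    c=capture(v); pickle.dump(c,open(v+"_p5.pkl","wb"))
    hsv=cv2.cvtColor(c["img"],cv2.COLOR_RGB2HSV); h,s,val=[hsv[...,k].astype(int) for k in range(3)]
    q=pix(c,[(.593+a,-.175+b,.008) for a,b in((-.06,-.075),(.06,-.075),(.06,.075),(-.06,.075))])
    roi=np.zeros(h.shape,np.uint8); cv2.fillPoly(roi,[np.int32(q)],1)
    for n,m in(("green",(h>45)&(h<90)&(s>80)),("white",(s<60)&(val>110))):
        ys,xs=np.nonzero(m&(roi>0)); 
        P=plane(c,np.c_[xs,ys],.012)[:,:2]*1000
        print(v,n,len(P))
        if n=="white":
            k,lab,st,ce=cv2.connectedComponentsWithStats((m&(roi>0)).astype(np.uint8))
            for i in range(1,k):
                if st[i,4]>4: print(st[i].tolist(),(plane(c,[ce[i]],.012)[0,:2]*1000).round(1))
        else:
            e=np.array([np.percentile(P@d,[1,99]) for d in np.eye(2)]); print(e.round(1).tolist())
            for y0 in range(-225,-125,10):
                b=P[(P[:,1]>=y0)&(P[:,1]<y0+10)]
                if len(b)>3: print(y0,b[:,0].min().round(1),b[:,0].max().round(1),end="; ")
            print()
E
```

```text
t 14.2 pos [ 0.592  -0.1765  0.0064] yline -0.6 tz [-0.002 -0.001 -1.   ] F [-7.2 -0.2 13. ] w 0.0566 gf 44.2
q [ 0.78  0.85 -0.76  1.75  0.75  0.86 -0.33]
shift(tool, mm) [2.  1.  0.3]
turn z: 0.000 rad (other way -3.141)
level turn tool [-0.0019  0.0014 -0.    ]
top green 125
[[565.1, 620.1], [-219.0, -135.0]]
-225 565.0 596.0; -215 565.1 592.3; -205 565.2 588.4; -175 565.6 592.7; -165 565.6 596.6; -155 565.7 620.1; -145 573.6 620.2; 
top white 419
[323, 161, 12, 13, 71] [ 639.9 -234.6]
[295, 162, 15, 31, 210] [ 599.8 -111.6]
[304, 181, 32, 12, 124] [ 542.9 -200.7]
[325, 182, 6, 5, 10] [ 561.1 -223.6]
scene green 151
[[556.1, 617.8], [-211.9, -126.2]]
-215 597.0 613.0; -205 555.9 618.1; -195 558.7 613.8; -185 581.7 616.0; -175 568.5 618.2; -165 558.8 617.5; -155 557.7 616.1; -145 545.5 615.4; -135 562.3 610.4; 
scene white 163
[260, 151, 5, 5, 23] [ 640.1 -222.2]
[237, 156, 18, 17, 82] [ 643.4 -129.7]
[278, 157, 12, 12, 53] [ 548.9 -231.2]
[261, 181, 4, 2, 5] [539.  -95.5]
```

The board is centred in the pocket (592.6, −177 against 594.8, −176.4 in the same view) and in contact. I release it.

Emit:
play_rows([
  [0,0,0,0,0,0,0.6],
  [0,0,0,0,0,0,0.65],
  [0,0,0,0,0,0,0.75],
  [0,0,0,0,0,0,0.8],
  [0,0,0,0,0,0,0.85],
  [0,0,-0.01,0,0,0,0.9],
  [0,0,-0.03,0,0,0,1],
  [0,0,-0.04,0,0,0,1],
])

```text
t: 15.1
tool_pos: [0.5913, -0.1758, 0.0848]
tool_rot: [-2.229, -2.208, 0.002]
force: [0.7, -1.4, 0.9]
width: 0.0856
grasp_force: 0.0
```

```bash
python3 - <<'E'
from plant import *
from h import *
for v in("top","scene"):
    c=capture(v); pickle.dump(c,open(v+"_p6.pkl","wb"))
    hsv=cv2.cvtColor(c["img"],cv2.COLOR_RGB2HSV); h,s,val=[hsv[...,k].astype(int) for k in range(3)]
    q=pix(c,[(.593+a,-.175+b,.008) for a,b in((-.045,-.06),(.045,-.06),(.045,.06),(-.045,.06))])
    roi=np.zeros(h.shape,np.uint8); cv2.fillPoly(roi,[np.int32(q)],1)
    m=((h>45)&(h<90)&(s>80)&(roi>0)).astype(np.uint8); m=cv2.morphologyEx(m,cv2.MORPH_CLOSE,np.ones((5,5)))
    cs,_=cv2.findContours(m,0,cv2.CHAIN_APPROX_NONE); k=max(cs,key=cv2.contourArea)
    print(v,cv2.minAreaRect((plane(c,k.reshape(-1,2),.008)[:,:2]*1000).astype(np.float32)))
E
python3 nav.py .409 .3452 .09 83.6
```

```text
top ((603.4522705078125, -161.00442504882812), (49.432247161865234, 74.63069915771484), 88.39573669433594)
scene ((588.5980834960938, -170.8845977783203), (63.32633972167969, 93.8448715209961), 1.8402738571166992)
t 15.2 pos [ 0.5971 -0.1762  0.0912] yline -0.5 tz [ 0.009 -0.002 -1.   ] F [ 0.9 -0.1  0.9] w 0.0851 gf 0.0
q [ 0.84  0.74 -0.84  1.73  0.66  0.97 -0.27]
shift(tool, mm) [ 519.5 -193.    -1.4]
turn z: -1.469 rad (other way 1.673)
level turn tool [ 0.009   0.0017 -0.    ]
```

Emit:
play_rows([
  [0.0433,-0.0161,-0.005,0,0,0,0.6],
  [0.0433,-0.0161,-0.005,0,0,0,0.45],
  [0.0433,-0.0161,-0.005,0,0,0,0.45],
  [0.0433,-0.0161,-0.005,0,0,0,0.45],
  [0.0433,-0.0161,0,0,0,0,0.45],
  [0.0433,-0.0161,0,0,0,0,0.45],
  [0.0433,-0.0161,0,0,0,0,0.45],
  [0.0433,-0.0161,0,0,0,0,0.45],
])

```text
t: 16.0
tool_pos: [0.4668, 0.1729, 0.1057]
tool_rot: [2.232, 2.21, 0.001]
force: [0.7, 0.1, 0.3]
width: 0.0389
grasp_force: 0.0
```

Emit:
play_rows([
  [0.0433,-0.0161,0,0,0,0,0.45],
  [0.0433,-0.0161,0,0,0,0,0.45],
  [0.0433,-0.0161,0,0,0,0,0.45],
  [0.0433,-0.0161,0,0,0,0,0.45],
  [0,0,0,0,0,-0.134,0.45],
  [0,0,0,0,0,-0.134,0.45],
  [0,0,0,0,0,-0.134,0.45],
  [0,0,0,0,0,-0.134,0.45],
])

```text
t: 16.8
tool_pos: [0.4046, 0.3456, 0.1055]
tool_rot: [1.559, 2.727, 0.0]
force: [-0.7, 0.0, -0.0]
width: 0.0381
grasp_force: 0.0
```

```bash
python3 nav.py .409 .3452 .05 83.6
```

```text
t 16.8 pos [0.4046 0.3456 0.1055] yline 30.5 tz [ 0. -0. -1.] F [-0.7  0.  -0. ] w 0.0381 gf 0.0
q [ 0.03  0.67 -1.03  1.94  0.71  0.95 -0.82]
shift(tool, mm) [-2.5  3.5 55.5]
turn z: -0.927 rad (other way 2.215)
level turn tool [0.0003 0.0002 0.    ]
```

Emit:
play_rows([
  [-0.0025,0.0035,0,0,0,-0.1325,0.45],
  [0,0,0.005,0,0,-0.1325,0.45],
  [0,0,0.005,0,0,-0.1325,0.45],
  [0,0,0.005,0,0,-0.1325,0.45],
  [0,0,0.01,0,0,-0.1325,0.45],
  [0,0,0.01,0,0,-0.1325,0.45],
  [0,0,0.01,0,0,-0.1325,0.45],
  [0,0,0.01,0,0,0,0.45],
])

```text
t: 17.6
tool_pos: [0.4091, 0.3448, 0.0497]
tool_rot: [-0.183, -3.136, -0.001]
force: [0.4, -0.7, 0.1]
width: 0.0386
grasp_force: 0.0
```

```bash
python3 nav.py .409 .3452 .003 83.6; python3 - <<'E'
from plant import *
from h import *
o=np.zeros((400,780,3),np.uint8)
for k,(n,P,r) in enumerate((("scene",(.409,.345,.02),36),("scene",(.593,-.1745,.008),26))):
    if k==0: c=capture(n); pickle.dump(c,open(n+"_p7.pkl","wb"))
    u,v=pix(c,[P])[0].round().astype(int); print(u-r,v-r,192/r)
    o[:384,k*390:k*390+384]=cv2.resize(c["img"][v-r:v+r,u-r:u+r,::-1],(384,384),interpolation=cv2.INTER_CUBIC)
cv2.imwrite("pics/p7.png",o)
E
```

```text
t 17.6 pos [0.4091 0.3448 0.0497] yline 83.3 tz [-0.001  0.    -1.   ] F [ 0.4 -0.7  0.1] w 0.0386 gf 0.0
q [ 0.07  0.87 -1.12  1.95  0.96  0.99 -0.07]
shift(tool, mm) [ 0.1  0.4 46.7]
turn z: -0.005 rad (other way 3.137)
level turn tool [ 0.0003 -0.0006 -0.    ]
166 245 5.333333333333333
238 139 7.384615384615385
```

View pics/p7.png

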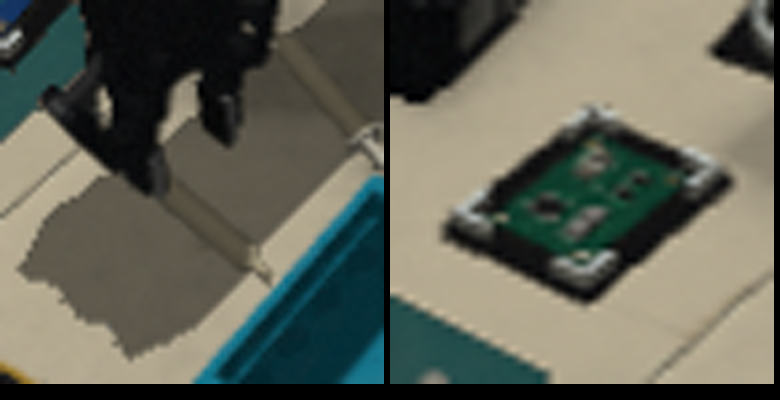

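The large board lies flat inside its stops (right panel). On the left, the fingers straddle the chosen syringe's barrel, with the nozzle at (265,272). I descend and grip.

Emit:
play_rows([
  [0,0,0.01,0,0,0,0.45],
  [0,0,0.01,0,0,0,0.45],
  [0,0,0.01,0,0,0,0.45],
  [0,0,0.01,0,0,0,0.45],
  [0,0,0.0055,0,0,0,0.45],
  [0,0,0,0,0,0,0.3],
  [0,0,0,0,0,0,0.2],
  [0,0,0,0,0,0,0.1],
], grip_force=30)

```text
t: 18.45
tool_pos: [0.4093, 0.3452, 0.0052]
tool_rot: [0.184, 3.136, 0.001]
force: [0.1, -0.1, 0.6]
width: 0.0132
grasp_force: 30.6
```

Emit:
play_rows([
  [0,0,0,0,0,0,0],
  [0,0,0,0,0,0,0],
  [0,0,0,0,0,0,0],
  [0,0,0,0,0,0,0],
  [0,0,0,0,0,0,0],
  [0,0,-0.01,0,0,0,0],
  [0,0,-0.03,0,0,0,0],
  [0,0,-0.03,0,0,0,0],
])

```text
t: 19.25
tool_pos: [0.4083, 0.3445, 0.0756]
tool_rot: [-0.183, -3.135, 0.001]
force: [-0.6, 1.0, 0.9]
width: 0.0134
grasp_force: 30.6
```

```bash
python3 nav.py .4075 -.125 .1 2.5
```

```text
t 19.25 pos [0.4083 0.3445 0.0756] yline 83.3 tz [-0.002 -0.001 -1.   ] F [-0.6  1.   0.9] w 0.0134 gf 30.6
q [ 0.1   0.83 -1.16  1.94  0.91  1.03 -0.04]
shift(tool, mm) [ -53.8 -466.5  -24.1]
turn z: 1.411 rad (other way -1.731)
level turn tool [-0.0009 -0.0015 -0.    ]
```

Emit:
play_rows([
  [-0.0052,-0.0457,-0.006,0,0,0,0],
  [-0.0052,-0.0457,-0.006,0,0,0,0],
  [-0.0052,-0.0457,-0.006,0,0,0,0],
  [-0.0052,-0.0457,-0.006,0,0,0,0],
  [-0.0052,-0.0457,0,0,0,0,0],
  [-0.0052,-0.0457,0,0,0,0,0],
  [-0.0052,-0.0457,0,0,0,0,0],
  [-0.0052,-0.0457,0,0,0,0,0],
])

```text
t: 20.05
tool_pos: [0.4073, -0.0251, 0.0993]
tool_rot: [0.184, 3.136, -0.001]
force: [0.6, -0.2, 0.4]
width: 0.0135
grasp_force: 30.6
```

Emit:
play_rows([
  [-0.0052,-0.0457,0,0,0,0,0],
  [-0.0052,-0.0457,0,0,0,0,0],
  [0,0,0,0,0,0.141,0],
  [0,0,0,0,0,0.141,0],
  [0,0,0,0,0,0.141,0],
  [0,0,0,0,0,0.141,0],
  [0,0,0,0,0,0.141,0],
  [0,0,0,0,0,0.141,0],
])

```text
t: 20.85
tool_pos: [0.4072, -0.115, 0.0992]
tool_rot: [1.463, 2.78, -0.0]
force: [0.3, 0.5, -0.4]
width: 0.0134
grasp_force: 30.6
```

```bash
python3 nav.py .407 -.115 .035 2.5
```

```text
t 20.85 pos [ 0.4072 -0.115   0.0992] yline 34.5 tz [ 0. -0. -1.] F [ 0.3  0.5 -0.4] w 0.0134 gf 30.6
q [ 1.22  0.6  -1.23  2.19  0.76  0.88  0.12]
shift(tool, mm) [ 0.2 -0.1 64.2]
turn z: 0.558 rad (other way -2.583)
level turn tool [-0.0001  0.0004  0.    ]
```

Emit:
play_rows([
  [0,0,0,0,0,0.14,0],
  [0,0,0,0,0,0.14,0],
  [0,0,0,0,0,0.14,0],
  [0,0,0,0,0,0.138,0],
  [0,0,0.02,0,0,0,0],
  [0,0,0.02,0,0,0,0],
  [0,0,0.024,0,0,0,0],
  [0,0,0,0,0,0,0],
])

```text
t: 21.65
tool_pos: [0.4054, -0.1144, 0.0334]
tool_rot: [-2.162, -2.274, 0.003]
force: [-0.7, -0.1, -0.1]
width: 0.0134
grasp_force: 30.6
```

```bash
python3 nav.py .407 -.115 .01 2.5; python3 look.py .4075 -.125 .02 p8 32
```

```text
t 21.65 pos [ 0.4054 -0.1144  0.0334] yline 2.9 tz [-0.004  0.001 -1.   ] F [-0.7 -0.1 -0.1] w 0.0134 gf 30.6
q [ 1.01  0.62 -0.95  2.22  0.82  0.7  -0.47]
shift(tool, mm) [-0.7  1.6 23.4]
turn z: 0.007 rad (other way -3.135)
level turn tool [-0.0037 -0.0014  0.    ]
scene crop origin 267 158 scale 6.0
top crop origin 272 194 scale 6.0
```

View pics/p8.png

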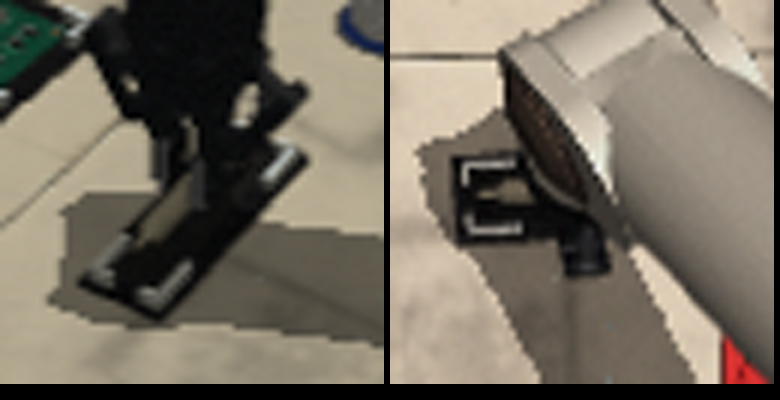

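The crops show the syringe held above the long nest, with the nozzle tip at scene crop (137,235) and top crop (477,188). I compute the offset to the nest in each view.

```bash
python3 - <<'E'
from h import *
a=np.radians(92.5); d=np.array([np.cos(a),np.sin(a)])
for v,p,n in(("top_p8",(286.0,224.8),(.4101,-.1268)),("scene_p8",(289.3,196.7),(.4048,-.1232))):
    t=plane(load(v),[p],.035)[0,:2]; print(v,"tip",t.round(4),"origin",(t-.0645*d).round(4),"nest",n)
for v in("top","scene"):   # white stops of nest_long before anything was over it
    c=load(v); hsv=cv2.cvtColor(c["img"],cv2.COLOR_RGB2HSV)
    q=pix(c,[(.4075+x,-.125+y,.008) for x,y in((-.022,-.078),(.022,-.078),(.022,.078),(-.022,.078))]); roi=np.zeros(hsv.shape[:2],np.uint8); cv2.fillPoly(roi,[np.int32(q)],1)
    ys,xs=np.nonzero((hsv[...,2]>110)&(roi>0)); P=plane(c,np.c_[xs,ys],.013)[:,:2]
    print(v,cv2.minAreaRect((P*1000).astype(np.float32)))
E
```

```text
top_p8 tip [ 0.409  -0.0591] origin [ 0.4118 -0.1236] nest (0.4101, -0.1268)
scene_p8 tip [ 0.4066 -0.0654] origin [ 0.4094 -0.1298] nest (0.4048, -0.1232)
top ((408.3694152832031, -123.40031433105469), (45.0211296081543, 158.39231872558594), 1.6088120937347412)
scene ((407.48699951171875, -122.02083587646484), (43.49388885498047, 158.56373596191406), 0.8772323131561279)
```

```bash
python3 nav.py .4042 -.1135 .0105 2
```

```text
t 21.75 pos [ 0.4073 -0.1145  0.0353] yline 2.9 tz [-0.     0.001 -1.   ] F [ 0.4  0.9 -1. ] w 0.0133 gf 30.6
q [ 1.01  0.62 -0.95  2.22  0.81  0.71 -0.47]
shift(tool, mm) [ 1.2 -3.  24.8]
turn z: 0.016 rad (other way -3.126)
level turn tool [-0.0004 -0.0006  0.    ]
```

Emit:
play_rows([
  [0.001,-0.0025,0.008,0,0,0.01,0],
  [0,0,0.008,0,0,0,0],
  [0,0,0.005,0,0,0,0],
  [0,0,0.002,0,0,0,0],
  [0,0,0.001,0,0,0,0],
  [0,0,0.001,0,0,0,0],
  [0,0,0,0,0,0,0],
  [0,0,0,0,0,0,0],
])

```text
t: 22.55
tool_pos: [0.4047, -0.1142, 0.0107]
tool_rot: [2.176, 2.265, -0.002]
force: [-4.2, 1.4, 17.0]
width: 0.0132
grasp_force: 32.4
```

Emit:
play_rows([
  [0,0,-0.0005,0,0,0,0.1],
  [0,0,0,0,0,0,0.2],
  [0,0,0,0,0,0,0.3],
  [0,0,0,0,0,0,0.35],
  [0,0,0,0,0,0,0.4],
  [0,0,-0.01,0,0,0,0.45],
  [0,0,-0.03,0,0,0,0.45],
  [0,0,-0.04,0,0,0,0.5],
])

```text
t: 23.35
tool_pos: [0.4035, -0.1134, 0.0907]
tool_rot: [-2.173, -2.263, 0.001]
force: [0.6, -1.3, 0.6]
width: 0.043
grasp_force: 0.0
```

```bash
python3 nav.py .413 -.3455 .1 0 && python3 - <<'E'
from h import *
# reel axis: circle of blue top flange at z=.045 in each view
for v in("top","scene"):
    c=load(v); hsv=cv2.cvtColor(c["img"],cv2.COLOR_RGB2HSV); h,s,_=[hsv[...,k].astype(int) for k in range(3)]
    q=pix(c,[(.413+a,-.346+b,.04) for a,b in((-.06,-.06),(.06,-.06),(.06,.06),(-.06,.06))]); roi=np.zeros(h.shape,np.uint8); cv2.fillPoly(roi,[np.int32(q)],1)
    m=((h>100)&(h<130)&(s>110)&(roi>0)).astype(np.uint8); cs,_=cv2.findContours(m,0,cv2.CHAIN_APPROX_NONE)
    for k in sorted(cs,key=cv2.contourArea)[-2:]:
        for z in(.045,.003):
            P=plane(c,k.reshape(-1,2),z)[:,:2]*1000; print(v,z,len(k),np.r_[P.min(0),P.max(0)].round(1),"circle",np.round(cv2.minEnclosingCircle(P.astype(np.float32))[0],1),round(cv2.minEnclosingCircle(P.astype(np.float32))[1],1))
    # nest_round ring
    q=pix(c,[(.5765+a,-.37+b,.013) for a,b in((-.05,-.05),(.05,-.05),(.05,.05),(-.05,.05))]); roi[:]=0; cv2.fillPoly(roi,[np.int32(q)],1)
    ys,xs=np.nonzero((hsv[...,2]>110)&(s<60)&(roi>0)); P=(plane(c,np.c_[xs,ys],.013)[:,:2]*1000).astype(np.float32)
    P=P[np.hypot(*(P-np.median(P,0)).T)<52]; print(v,"ring",cv2.fitEllipse(P),cv2.minEnclosingCircle(P))
E
```

```text
t 23.35 pos [ 0.4035 -0.1134  0.0907] yline 2.3 tz [-0.003  0.002 -1.   ] F [ 0.6 -1.3  0.6] w 0.043 gf 0.0
q [ 1.12  0.52 -1.08  2.2   0.66  0.8  -0.36]
shift(tool, mm) [-2.323e+02  1.000e-01 -9.800e+00]
turn z: 0.041 rad (other way -3.101)
level turn tool [-0.0029 -0.0023  0.    ]
top 0.045 48 [ 384.3 -378.5  443.6 -314.2] circle [ 413.9 -346.4] 35.2
top 0.003 48 [ 389.3 -388.8  450.1 -322.8] circle [ 419.6 -355.8] 36.1
top ring ((572.3059692382812, -382.81121826171875), (91.10337829589844, 139.44754028320312), 142.1927947998047) ((589.5103149414062, -358.8202819824219), 51.12178421020508)
scene 0.045 16 [ 361.8 -312.9  373.  -280.2] circle [ 367.6 -296.4] 16.5
scene 0.003 16 [ 385.8 -362.4  397.5 -328.3] circle [ 391.8 -345.2] 17.2
scene 0.045 36 [ 385.4 -375.1  441.6 -314.4] circle [ 412.5 -345. ] 30.6
scene 0.003 36 [ 410.4 -427.3  469.  -364. ] circle [ 438.6 -395.9] 31.9
scene ring ((531.7318725585938, -331.86346435546875), (117.29127502441406, 236.51800537109375), 49.085418701171875) ((597.795654296875, -389.20404052734375), 48.091552734375)
```

Emit:
play_rows([
  [-0.0385,0,0,0,0,0,1],
  [-0.0385,0,0,0,0,0,1],
  [-0.0385,0,0,0,0,0,1],
  [-0.0385,0,0,0,0,0,1],
  [-0.0385,0,0,0,0,0,1],
  [-0.0385,0,0,0,0,0,1],
  [0,0,0,0,0,0.04,1],
  [0,0,0,0,0,0,1],
], grip_force=60)

```text
t: 24.15
tool_pos: [0.4136, -0.3461, 0.0907]
tool_rot: [-2.225, -2.218, -0.001]
force: [-0.1, -0.6, 0.2]
width: 0.0852
grasp_force: 0.0
```

```bash
python3 nav.py .4137 -.3455 .014 0; python3 - <<'E'
from plant import *
from h import *
o=np.zeros((400,780,3),np.uint8)
c=capture("scene"); pickle.dump(c,open("scene_p9.pkl","wb"))
for k,(P,r) in enumerate((((.4137,-.3455,.04),32),((.4075,-.125,.008),26))):
    u,v=pix(c,[P])[0].round().astype(int); print(u-r,v-r,192/r)
    o[:384,k*390:k*390+384]=cv2.resize(c["img"][v-r:v+r,u-r:u+r,::-1],(384,384),interpolation=cv2.INTER_CUBIC)
cv2.imwrite("pics/p9.png",o)
E
```

```text
t 24.15 pos [ 0.4136 -0.3461  0.0907] yline -0.2 tz [ 0.001  0.001 -1.   ] F [-0.1 -0.6  0.2] w 0.0852 gf 0.0
q [ 1.39  0.69 -0.99  1.93  0.72  0.93  0.05]
shift(tool, mm) [ 0.5  0.  76.7]
turn z: -0.004 rad (other way 3.138)
level turn tool [ 0.0005 -0.0006 -0.    ]
300 121 6.0
273 167 7.384615384615385
```

View pics/p9.png

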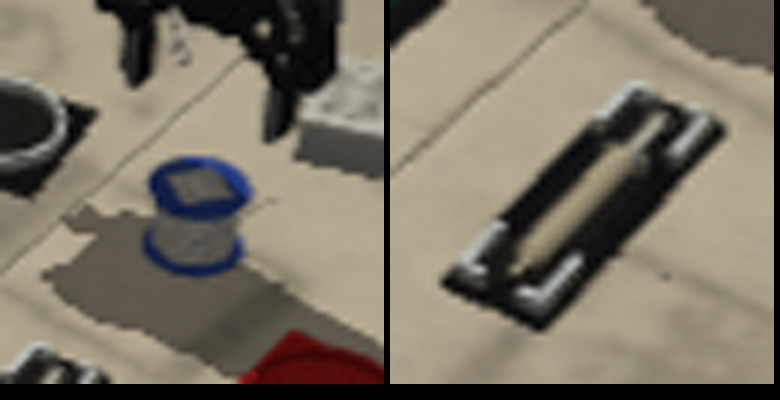

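The syringe lies flat in the long nest (right panel). On the left, the open fingers hang above the reel, whose top is at (200,187). I descend.

Emit:
play_rows([
  [0.0005,0,0.015,0,0,0,1],
  [0,0,0.015,0,0,0,1],
  [0,0,0.012,0,0,0,1],
  [0,0,0.008,0,0,0,1],
  [0,0,0.008,0,0,0,1],
  [0,0,0.008,0,0,0,1],
  [0,0,0.006,0,0,0,1],
  [0,0,0.0045,0,0,0,1],
])

```text
t: 25.0
tool_pos: [0.4139, -0.3445, 0.0133]
tool_rot: [-2.222, -2.221, -0.0]
force: [0.2, 0.0, -0.3]
width: 0.0854
grasp_force: 0.0
```

Emit:
play_rows([
  [0,0,0,0,0,0,0.8],
  [0,0,0,0,0,0,0.75],
  [0,0,0,0,0,0,0.7],
  [0,0,0,0,0,0,0.6],
  [0,0,0,0,0,0,0.4],
  [0,0,0,0,0,0,0.2],
  [0,0,0,0,0,0,0],
  [0,0,0,0,0,0,0],
])

```text
t: 25.8
tool_pos: [0.4145, -0.3446, 0.0146]
tool_rot: [2.221, 2.22, 0.0]
force: [0.2, 1.4, 4.9]
width: 0.0625
grasp_force: 65.8
```

Emit:
play_rows([
  [0,0,-0.005,0,0,0,0],
  [0,0,-0.015,0,0,0,0],
  [0,0,-0.02,0,0,0,0],
  [-0.004,0.027,-0.01,0,0,0,0],
  [-0.005,0.034,0,0,0,0,0],
  [-0.005,0.034,0,0,0,0,0],
  [-0.005,0.034,0,0,0,0,0],
  [-0.005,0.033,0,0,0,0,0],
], grip_force=70)

```text
t: 26.6
tool_pos: [0.5767, -0.3689, 0.0644]
tool_rot: [-2.222, -2.22, -0.0]
force: [-0.0, -1.0, -3.5]
width: 0.062
grasp_force: 77.7
```

Emit:
play_rows([
  [0,0,0,0,0,0,0],
  [0,0,0.01,0,0,0,0],
  [0,0,0.01,0,0,0,0],
  [0,0,0.01,0,0,0,0],
  [0,0,0,0,0,0,0],
  [0,0,0,0,0,0,0],
  [0,0,0,0,0,0,0],
  [0,0,0,0,0,0,0],
])

```text
t: 27.4
tool_pos: [0.5762, -0.3688, 0.0344]
tool_rot: [2.221, 2.22, 0.0]
force: [-0.0, -0.9, -4.9]
width: 0.0624
grasp_force: 78.2
```

```bash
python3 nav.py .5765 -.3687 .019 0;  python3 look.py .5765 -.37 .03 p10 32
```

```text
t 27.4 pos [ 0.5762 -0.3688  0.0344] yline -0.0 tz [ 0.001 -0.    -1.   ] F [-0.  -0.9 -4.9] w 0.0624 gf 78.2
q [ 1.08  0.94 -0.87  1.57  0.8   1.02 -0.02]
shift(tool, mm) [ 0.1  0.3 15.4]
turn z: -0.001 rad (other way 3.141)
level turn tool [ 0.0008  0.0004 -0.    ]
scene crop origin 267 104 scale 6.0
top crop origin 336 148 scale 6.0
```

View pics/p10.png

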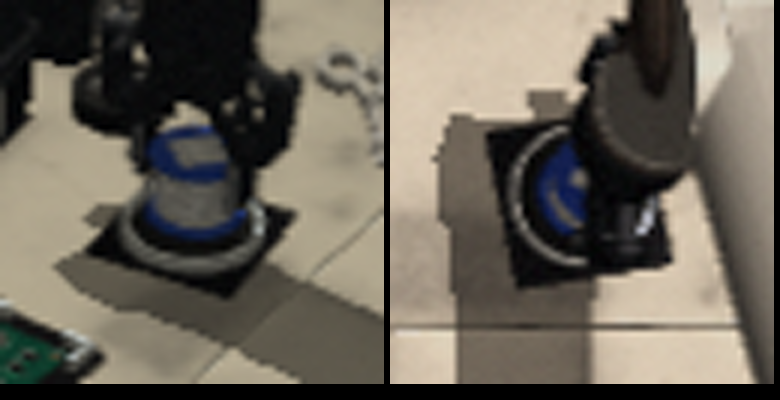

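The scene crop shows the reel upright just above the white-rimmed dish. The lower flange spans columns 148–247 with its bottom at row 238, and the rim spans columns 120–270. I check the centring numerically.

```bash
python3 - <<'E'
from h import *
c=load("scene_p10"); px=lambda a,b:(a/6+267-.5,b/6+104-.5)
o=np.array(c["position"])[:2]; n=np.array([.5765,-.37]); d=(o-n)/np.linalg.norm(o-n)
F=plane(c,[px(197,238)],.020)[0,:2]; print("reel centre from front edge",(F-d*.0325).round(4))
L,Rr=plane(c,[px(148,214),px(247,214)],.021)[:,:2]; print("reel centre lateral",((L+Rr)/2).round(4),"width",np.hypot(*(L-Rr)).round(4))
cs=plane(c,[px(85,248),px(232,297),px(298,210)],.004)[:,:2]; print("base centre",((cs[0]+cs[2])/2).round(4))
L,Rr=plane(c,[px(119,232),px(271,232)],.011)[:,:2]; print("rim lateral",((L+Rr)/2).round(4),np.hypot(*(L-Rr)).round(4)); print("cam dir",d.round(3))
E
```

```text
reel centre from front edge [ 0.5754 -0.3747]
reel centre lateral [ 0.5715 -0.3678] width 0.0629
base centre [ 0.5779 -0.3728]
rim lateral [ 0.5694 -0.3626] 0.0967
cam dir [-0.539  0.843]
```

Emit:
play_rows([
  [0.0008,0.0013,0.005,0,0,0,0],
  [0,0,0.004,0,0,0,0],
  [0,0,0.003,0,0,0,0],
  [0,0,0.002,0,0,0,0],
  [0,0,0.001,0,0,0,0],
  [0,0,0,0,0,0,0],
  [0,0,0,0,0,0,0],
  [0,0,0,0,0,0,0],
])

```text
t: 28.3
tool_pos: [0.5769, -0.3677, 0.0206]
tool_rot: [-2.222, -2.221, 0.002]
force: [-6.8, 2.5, 9.1]
width: 0.062
grasp_force: 80.0
```

Emit:
play_rows([
  [0,0,-0.0005,0,0,0,0],
  [0,0,0,0,0,0,0.7],
  [0,0,0,0,0,0,0.78],
  [0,0,0,0,0,0,0.85],
  [0,0,0,0,0,0,0.95],
  [0,0,0,0,0,0,1],
  [0,0,0,0,0,0,1],
  [0,0,-0.005,0,0,0,1],
])

```text
t: 29.1
tool_pos: [0.5766, -0.3676, 0.0237]
tool_rot: [-2.221, -2.22, 0.0]
force: [-0.4, 0.2, 0.0]
width: 0.0851
grasp_force: 0.0
```

Emit:
play_rows([
  [0,0,-0.01,0,0,0,1],
  [0,0,-0.02,0,0,0,1],
  [0,0,-0.02,0,0,0,1],
  [0,0,-0.02,0,0,0,1],
  [0,0,-0.02,0,0,0,1],
  [0,-0.03,0,0,0,0,1],
  [0,-0.03,0,0,0,0,1],
  [0,-0.03,0,0,0,0,1],
])

```text
t: 29.9
tool_pos: [0.4866, -0.3679, 0.116]
tool_rot: [2.22, 2.22, -0.001]
force: [0.3, -0.3, -0.1]
width: 0.0854
grasp_force: 0.0
```

```bash
python3 - <<'E'
from plant import *
from h import *
c=capture("scene"); pickle.dump(c,open("scene_f.pkl","wb")); b=load("scene")
hsv=cv2.cvtColor(c["img"],cv2.COLOR_RGB2HSV); h,s,v=[hsv[...,k].astype(int) for k in range(3)]
q=pix(c,[(.5765+a,-.37+e,.03) for a,e in((-.06,-.06),(.06,-.06),(.06,.06),(-.06,.06))]); roi=np.zeros(h.shape,np.uint8); cv2.fillPoly(roi,[np.int32(q)],1)
m=((h>100)&(h<130)&(s>110)&(roi>0)).astype(np.uint8); k=max(cv2.findContours(m,0,cv2.CHAIN_APPROX_NONE)[0],key=cv2.contourArea)
P=plane(c,k.reshape(-1,2),.049)[:,:2]; print("reel top flange min/max",P.min(0).round(4),P.max(0).round(4),"mid",((P.min(0)+P.max(0))/2).round(4))
print("pixels",k.reshape(-1,2).min(0),k.reshape(-1,2).max(0), "expected centre", pix(c,[(.5749,-.3669,.049)]).round(1))
d=np.abs(c["img"].astype(int)-b["img"]).max(2)
for n,P in dict(meter=(.41,.5,.02),carton=(.40,-.5,.02)).items():
    u,w=pix(c,[P])[0].astype(int); print(n,u,w,"changed px",(d[w-15:w+15,u-15:u+15]>40).sum())
print(state()["tool_pos"],state()["force"])
E
```

```text
reel top flange min/max [ 0.5478 -0.3999] [ 0.6041 -0.341 ] mid [ 0.5759 -0.3705]
pixels [292 128] [306 137] expected centre [[298.8 132.8]]
meter 159 320 changed px 0
carton 355 138 changed px 5
[ 0.48061644 -0.36905963  0.11468614] [-4.8140939   1.24013761 -1.68155207]
```

Emit:
play_rows([
  [0,0,0,0,0,0,1],
  [0,0,0,0,0,0,1],
  [0,0,0,0,0,0,1],
  [0,0,0,0,0,0,1],
  [0,0,0,0,0,0,1],
  [0,0,0,0,0,0,1],
  [0,0,0,0,0,0,1],
  [0,0,0,0,0,0,1],
])

```text
t: 30.75
tool_pos: [0.4872, -0.3677, 0.1142]
tool_rot: [-2.222, -2.221, -0.0]
force: [0.1, 0.0, 0.3]
width: 0.0856
grasp_force: 0.0
```

```bash
python3 -c "
from plant import *
print(hand_in())"
```

```text
the job is handed in; nothing more can be done
None
```

I packed the small board, large board, syringe and reel into their own nests in that order and handed the job in at about 31 s; pictures confirmed the first three, measurement alone the reel, and the multimeter and carton were not moved.

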